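# Fetch the cork-topped jar from behind the mill and spice jar

## Task

Get the little cork-topped jar out of the back of the wooden condiment stand: first clear the pepper mill and the black-capped spice jar that stand in front of it onto the steel tray, both standing upright, then set the cork-topped jar upright in the middle of the round wooden trivet. Only then put the mill and the spice jar back on the stand, upright, each on the same spot where it stood at the start. Leave the salt shaker, the jam jar and the garlic where they are.

Things in the scene. Friction and masses are not known exactly. Their poses are not given: they have to be found in the camera images.
- pepper_mill: Turned brown wooden pepper mill, 170 mm tall; foot 58 mm in diameter; round head about 48 mm in diameter, 124 to 158 mm above its foot, with a 12 mm metal knob on top. About 0.18 kg. Head and body do not turn on each other. Grasp it round the head, 140 mm up. Origin: centre of its underside; z up. Starts on one of the two dark spots of the stand.
- spice_jar: Slim glass spice jar with a black cap, 41 mm in diameter, 105 mm tall, 0.11 kg (varies by a third). Origin: centre of its underside; z up. Stands at the start on the other of the two dark spots of the stand.
- cork_jar: Little glass jar with a brown cork stopper (fixed), 52 mm in diameter to 55 mm up, stopper 48 mm in diameter above, 70 mm tall in all, 0.16 kg. Origin: centre of its underside; z up. Stands at the start in the alcove of the stand; grasp it along the stand's x axis, about 45 mm up.
- stand: Pale wooden stand, fixed. Origin: at the worktop under the alcove's middle; x to its back, z up. Deck x -170 to 70, y -50 to 50 mm, top at z = 10 mm. Alcove, open in front: cheeks at y = ±36 (inner) to ±46, x -29 to 65, tops z = 81 mm; back rail from x = 58, top z = 31 mm. Two dark inlaid spots, 66 mm wide, at x = -62 and -130, y = 0: the mill on one, the spice jar on the other.
- tray: Low steel tray, fixed, 170 x 104 mm outside (long side along its x), walls 4 mm thick and 16 mm high, floor 4 mm thick. Origin: centre of its underside; z up. It stands to the left or to the right of the stand. The place to set things aside: two stand side by side at x = -40 and 40 mm. Behind the left place hangs a wall cupboard: its front is 0.59 m ahead of the robot, its underside 0.43 m above the worktop, its right end 0.04 m left of the robot.
- trivet: Round flat wooden trivet with a thin dark ring, fixed, 100 mm in diameter, 10 mm thick. Origin: centre of its underside; z up. It stands on the other side of the stand from the tray.
- salt_shaker: Bystander: small salt shaker with a grey dome top, 44 mm in diameter, 90 mm tall, left of the stand. Origin: centre of its underside. Leave alone.
- jam_jar: Bystander: jam jar with a white lid, 66 mm in diameter, 87 mm tall, right of the stand. Origin: centre of its underside. Leave alone.
- garlic: Bystander: garlic bulb, 67 mm wide, 66 mm tall, at the far right. Origin: centre of its underside. Leave alone.

How it is judged:
On the way, in this order (a step that is already met when the one before it is completed fails the run):
1. the mill and the spice jar both stand upright and released in the tray, while the cork-topped jar is still in its alcove (x of pepper_mill in the frame of tray between -0.066 and 0.066 m and y of pepper_mill in the frame of tray between -0.038 and 0.038 m and z of each of pepper_mill, spice_jar in the frame of tray below 0.009 m and angle between each of pepper_mill, spice_jar's own z axis and vertical below 0.1 rad and linear speed of each of pepper_mill, spice_jar below 0.03 m/s and contact force between the fingers and pepper_mill below 0.2 N and x of spice_jar in the frame of tray between -0.066 and 0.066 m and y of spice_jar in the frame of tray between -0.038 and 0.038 m and contact force between the fingers and spice_jar below 0.2 N and distance of cork_jar from where it was at the start of the episode below 0.02 m), for 0.2 s.
2. the cork-topped jar stands released on the middle of the trivet, while the mill and the spice jar are still in the tray (horizontal distance between cork_jar and trivet below 0.015 m and z of cork_jar in the frame of trivet between 0.007 and 0.014 m and angle between each of cork_jar, pepper_mill, spice_jar's own z axis and vertical below 0.1 rad and linear speed of each of cork_jar, pepper_mill, spice_jar below 0.03 m/s and contact force between the fingers and cork_jar below 0.2 N and x of pepper_mill in the frame of tray between -0.066 and 0.066 m and y of pepper_mill in the frame of tray between -0.038 and 0.038 m and z of each of pepper_mill, spice_jar in the frame of tray below 0.009 m and contact force between the fingers and pepper_mill below 0.2 N and x of spice_jar in the frame of tray between -0.066 and 0.066 m and y of spice_jar in the frame of tray between -0.038 and 0.038 m and contact force between the fingers and spice_jar below 0.2 N), for 0.2 s.
At the end, for the whole second after the job is handed in: The cork-topped jar stands upright on the trivet, its centre within 15 mm of the trivet's centre; the mill and the spice jar stand upright on the stand, each within 14 mm of where it stood at the start; all three are released and at rest (horizontal distance between cork_jar and trivet below 0.015 m and z of cork_jar in the frame of trivet between 0.007 and 0.014 m and angle between each of cork_jar, pepper_mill, spice_jar's own z axis and vertical below 0.1 rad and linear speed of each of cork_jar, pepper_mill, spice_jar below 0.03 m/s and contact force between the fingers and cork_jar below 0.2 N and distance of each of pepper_mill, spice_jar from where it was at the start of the episode below 0.014 m and contact force between the fingers and pepper_mill below 0.2 N and contact force between the fingers and spice_jar below 0.2 N); the robot touches nothing.
It fails at once if the salt shaker is moved by more than 25 mm or knocked over (distance of salt_shaker from where it was at the start of the episode above 0.025 m or angle between salt_shaker's own z axis and vertical above 0.5 rad).
It fails at once if the jam jar is moved by more than 25 mm or knocked over (distance of jam_jar from where it was at the start of the episode above 0.025 m or angle between jam_jar's own z axis and vertical above 0.5 rad).
It fails at once if the garlic bulb is moved by more than 25 mm or knocked over (distance of garlic from where it was at the start of the episode above 0.025 m or angle between garlic's own z axis and vertical above 0.5 rad).
It fails at once if the mill, the spice jar or the cork-topped jar is knocked over (angle between any of pepper_mill, spice_jar, cork_jar's own z axis and vertical above 0.7 rad).
It also fails if it takes over 128 s, if anything falls off the work surface, if the arm or the gripper's body presses on something with over 40 N, if the wrist force passes 120 N, or if a joint passes its speed limit or range.

## Robot

A 6-joint arm with a two-finger parallel gripper is mounted at the origin on a cart in front of the work surface, level with it; the furniture and walls round the work are solid. World frame = base frame: x ahead of the robot, y to its left, z up, the work surface at z = 0. Lengths are in m, angles in rad, forces in N, time in s.
With the tool pointing down it reaches from about 0.35 to 0.95 m from the base axis. Payload 17.4 kg.
Tool frame: the origin (TCP) lies between the finger pads; the fingertips stand robot.tip_reach ahead of it and the grasp point (between the pads) lies 8 mm behind it (robot.tip_reach is the distance from the TCP to the fingertips, in m); z points along the fingers, y is the line along which they close (so a half turn about z gives the same grasp; the last joint's range is limited). The gripper opens to 93 mm and grips with 3 to 60 N. Pads are 15 mm wide; open, the fingers measure 128 mm over their backs; the gripper's body (75 mm by 188 mm) begins 65 mm behind the grasp point.
Start: joints at [1.266, 0.116, 1.442, -0, 1.584, -0.038], TCP at [0.178, 0.651, 0.23] pointing down, gripper open.
Joint ranges: [-2.83, 2.83], [-0.83, 2.19], [0.07, 2.5], [-1.14, 4.28], [0.01, 3], [-2.97, 2.97]. Speed limits (rad/s): [1.89, 1.89, 2.22, 3.14, 3.14, 3.14].

## Interface

Orientations are given as a unit quaternion [x, y, z, w].
In Python, from cell import robot gives the robot as it stands. The module is installed in compiled form; this text tells all that it offers.
- The arm moves only by the tool servo_tool, never from a script. Its argument "deltas" is a list of rows, each an object of numbers: "x", "y", "z": the shift along the world's x, y, z in m; "spin": the turn about the world's z in degrees. In form: [{"x": .., "y": .., "z": .., "spin": ..}, ...]. A call has 1 to 5 rows; each row shifts and turns the commanded pose from where the row before left it; what a row does not reach is not made up. A row lasts 1/10 s, in which the tool goes at most 50 mm and 8.59 degrees, less where a joint would pass 70% of its speed; a pose out of reach is approached as far as the arm can. A call with a gripper value outside its range is refused whole. "claw" is the finger opening in m, from 0 to 0.093, set as the call begins (left out, the last holds). The fingers move at their own pace and stop on an object; "grip_force" is the grip in N (left out, the last holds). Time passes only in rows, so rows that do not move let the fingers close. It gives the time, the measured TCP pose, the force, the opening and the grip force at its end, in the units of the state.
- robot.state(): the state, without advancing time (a new reading comes with each control period).
- robot.camera(name): name is "scene" or "top"; returns a dict with "color" (480x640x3 uint8, red, green, blue), "range_z" (480x640 float32, m along the optical axis (not along the pixel's ray), 0 where there is no reading), "K" (3x3 intrinsics, pixels), "R" (3x3) and "t" (3): a world point X has camera coordinates R X + t. Camera axes: x right, y down, z forward; pixel columns grow to the right and rows downward; lengths in m; the calibration is good to about 2 mm. A picture is of the moment at which its call begins.
- robot.sign_off(): hands the job in; it is judged then, once.
Trained networks look in a picture, given as the dict that the camera call returned (one of the last four; its "shot" number tells which), for a name from the list of things; names that differ only in an ending like _2 or _b are one class to them, and where a whole thing is asked for, a point or a joint stands for the part that bears it (a point fixed in the world has none). Each returns a list of dicts, best first, with "confidence" (0 to 1); they miss things now and then, are a little off and sometimes report something else, mostly with a low value. They report only what shows in the picture. A call takes as long as a camera call.
- robot.look_for(picture, thing): "at" ([column, row] in pixels, amid what is visible of it).
- robot.silhouettes(picture, thing): "mask" (480x640 bool, what is visible of it) and "at" ([column, row] in pixels, amid what is visible of it).
The state is a dict: "time_s": time; "q": joint angles; "qvel": joint speeds; "joint_torque": joint torques, N m; "position": TCP position; "tcp_rot": TCP orientation; "force": force on the tool from outside, world axes, zero at the start; "wrist_torque": the same for the moment, N m; "width": finger opening in m; "grip_force": force on a finger pad.
Only numpy, scipy, OpenCV 4.12 (cv2) and the standard library are available. Lean on these libraries where they do the work, as an engineer would, in place of code of your own. Each camera call takes 0.05 s, during which the arm holds its last target. There are 200 camera calls.

## Working session

There is one attempt and no reset: what is moved stays moved. The work goes in short steps, Python scripts to look and compute and a tool call to move; the robot and the scene stay as the last step left them, time stands still between calls to the robot, and variables do not carry over. Pictures are saved under pics/ and viewed, at most 14 in all, crops included, and the job is handed in when it is done.

Besides the shell and the picture viewer there is one more tool, called after "Request:" as name(argument=value, ...) on one line, values as JSON. servo_tool: Moves the arm, as the interface text tells. Its arguments: {"type":"object","properties":{"deltas":{"type":"array"},"claw":{"type":"number"},"grip_force":{"type":"number"}},"required":["deltas"]}

```bash
mkdir -p pics
cat > h.py <<'E'
import numpy as np,cv2
from cell import robot
def pts(p,mask):
    v,u=np.nonzero(mask&(p["range_z"]>0)); z=p["range_z"][v,u]; K=p["K"]
    c=np.stack([(u-K[0,2])/K[0,0]*z,(v-K[1,2])/K[1,1]*z,z],1)
    return (c-p["t"])@p["R"]
def save(p,n): cv2.imwrite("pics/"+n+".png",p["color"][:,:,::-1])
E
cat > m.py <<'E'
from h import *
s=robot.state();print(s["time_s"],s["position"],s["tcp_rot"],s["width"],robot.tip_reach)
for n in("scene","top"):
    p=robot.camera(n);save(p,n+"0");print(n,"cam at",-p["R"].T@p["t"])
    for th in "pepper_mill spice_jar cork_jar stand tray trivet salt_shaker jam_jar garlic".split():
        for d in robot.silhouettes(p,th)[:2]:
            X=pts(p,d["mask"])
            if len(X)<5: continue
            q=lambda a:np.round(np.percentile(X,a,axis=0),3)
            top=X[X[:,2]>np.percentile(X[:,2],98)-.006]
            print(th,round(d["confidence"],2),np.round(d["at"]),len(X),q(2),q(98),"top",np.round((top.min(0)+top.max(0))/2,3))
E
python3 m.py
```

```text
0.0 [0.17790684 0.65095692 0.22891676] [ 1.33003669e-01  9.91115389e-01 -5.48455964e-04 -9.41498986e-05] 0.0930956106325977 0.011
scene cam at [ 0.13325616 -0.62546606  0.66085604]
spice_jar 0.69 [328. 256.] 1360 [ 0.462 -0.188  0.015] [ 0.5   -0.152  0.119] top [ 0.482 -0.167  0.117]
cork_jar 0.88 [353. 240.] 952 [ 0.518 -0.186  0.019] [ 0.561 -0.144  0.084] top [ 0.541 -0.17   0.081]
stand 0.81 [350. 273.] 4306 [ 0.375 -0.221  0.005] [ 0.605 -0.121  0.084] top [ 0.562 -0.162  0.082]
tray 0.93 [228. 202.] 3166 [0.369 0.071 0.004] [0.543 0.184 0.019] top [0.456 0.128 0.018]
tray 0.21 [496. 326.] 1366 [ 0.586 -0.453  0.015] [ 0.641 -0.394  0.064] top [ 0.616 -0.422  0.064]
trivet 0.75 [399. 372.] 3192 [ 0.412 -0.426  0.007] [ 0.501 -0.336  0.015] top [ 0.458 -0.379  0.012]
salt_shaker 0.96 [312. 195.] 705 [ 0.555 -0.017  0.008] [0.587 0.011 0.091] top [ 0.573 -0.001  0.089]
salt_shaker 0.25 [349. 275.] 4033 [ 0.375 -0.221  0.007] [ 0.605 -0.122  0.084] top [ 0.562 -0.162  0.082]
jam_jar 0.3 [228. 199.] 3171 [0.369 0.072 0.004] [0.541 0.184 0.019] top [0.454 0.128 0.018]
garlic 0.64 [4
[... 666 characters left out ...]
.83 [314. 266.] 2664 [ 0.376 -0.219  0.001] [ 0.605 -0.116  0.083] top [ 0.515 -0.162  0.116]
stand 0.73 [428. 217.] 554 [ 0.588 -0.451  0.015] [ 0.646 -0.392  0.064] top [ 0.618 -0.42   0.065]
trivet 0.67 [414. 279.] 1305 [ 0.415 -0.423  0.004] [ 0.504 -0.335  0.016] top [ 0.458 -0.379  0.016]
trivet 0.66 [316. 265.] 2525 [ 0.377 -0.218  0.004] [ 0.605 -0.116  0.083] top [ 0.56  -0.162  0.082]
salt_shaker 0.69 [254. 233.] 312 [ 0.556 -0.016  0.012] [0.589 0.021 0.09 ] top [0.574 0.002 0.089]
jam_jar 0.66 [386. 211.] 792 [ 0.598 -0.347  0.003] [ 0.654 -0.289  0.091] top [ 0.63  -0.321  0.089]
garlic 0.82 [428. 216.] 541 [ 0.588 -0.447  0.013] [ 0.644 -0.392  0.064] top [ 0.618 -0.42   0.065]
```

```bash
cat > m2.py <<'E'
from h import *
C=[robot.camera(n) for n in("scene","top")]
for p in C:
    for th in("tray","stand","trivet"):
        D=robot.silhouettes(p,th)
        if not D: continue
        X=pts(p,D[0]["mask"]); 
        if th=="stand": X=X[X[:,2]<.03]
        r=cv2.minAreaRect(X[:,:2].astype(np.float32)*1000);print(p["shot"],th,D[0]["confidence"],r)
    for th,h in(("pepper_mill",.17),("spice_jar",.11),("cork_jar",.075)):
        D=robot.silhouettes(p,th)
        if not D: continue
        X=pts(p,D[0]["mask"])
        for lo,hi in((.02,.06),(.06,.11),(.13,.17)):
            Y=X[(X[:,2]>lo)&(X[:,2]<hi)]
            if len(Y)>20: # circle fit
                A=np.c_[2*Y[:,:2],np.ones(len(Y))];s=np.linalg.lstsq(A,(Y[:,:2]**2).sum(1),rcond=None)[0]
                print(" ",th,lo,hi,len(Y),s[:2].round(4),"r",np.sqrt(s[2]+s[0]**2+s[1]**2).round(4))
E
python3 m2.py
```

```text
3 tray 0.64 ((461.79534912109375, 140.04818725585938), (206.08143615722656, 129.29879760742188), 6.181519031524658)
3 stand 0.85 ((515.427978515625, -155.9934844970703), (305.850830078125, 161.9599609375), 19.194929122924805)
3 trivet 0.74 ((457.9326171875, -379.7461853027344), (99.475830078125, 97.72706604003906), 31.66975212097168)
  pepper_mill 0.02 0.06 588 [ 0.4143 -0.1733] r 0.0263
  pepper_mill 0.06 0.11 640 [ 0.4139 -0.1758] r 0.0193
  pepper_mill 0.13 0.17 860 [ 0.4134 -0.1792] r 0.0179
  spice_jar 0.02 0.06 363 [ 0.4818 -0.1674] r 0.0197
  spice_jar 0.06 0.11 516 [ 0.4817 -0.168 ] r 0.019
  cork_jar 0.02 0.06 316 [ 0.5407 -0.1636] r 0.0221
  cork_jar 0.06 0.11 599 [ 0.5412 -0.1653] r 0.0178
4 tray 0.9 ((455.5269775390625, 130.72845458984375), (190.48770141601562, 111.6324234008789), 6.033351421356201)
4 stand 0.8 ((502.27880859375, -166.4386749267578), (259.642578125, 107.0926742553711), 3.3834869861602783)
4 trivet 0.82 ((458.1626892089844, -379.2039794921875), (97.91716766357422, 98.87972259521484), 84.09403991699219)
  pepper_mill 0.02 0.06 118 [ 0.4145 -0.1737] r 0.0263
  pepper_mill 0.06 0.11 105 [ 0.4147 -0.174 ] r 0.0217
  pepper_mill 0.13 0.17 385 [ 0.4154 -0.1753] r 0.0183
  spice_jar 0.02 0.06 22 [ 0.4822 -0.1675] r 0.0201
  spice_jar 0.06 0.11 75 [ 0.48   -0.1671] r 0.0174
  cork_jar 0.02 0.06 99 [ 0.5439 -0.1627] r 0.0247
  cork_jar 0.06 0.11 346 [ 0.5429 -0.1626] r 0.0175
```

View pics/scene0.png

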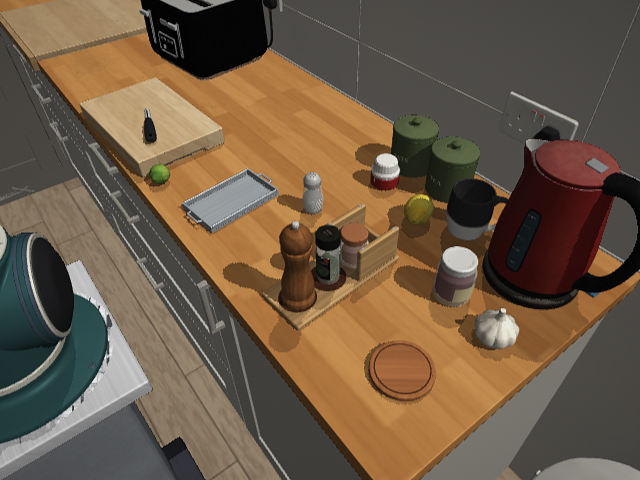

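View pics/top0.png

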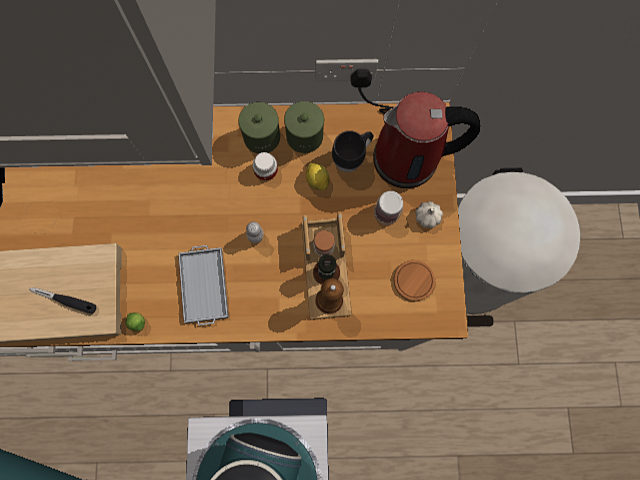

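Request:
servo_tool(deltas=[{"x": 0.03, "y": -0.04, "z": 0.005, "spin": 2}, {"x": 0.03, "y": -0.04, "z": 0.005, "spin": 2}, {"x": 0.03, "y": -0.04, "z": 0.005, "spin": 2}, {"x": 0.03, "y": -0.04, "z": 0.005, "spin": 2}, {"x": 0.03, "y": -0.04, "z": 0, "spin": 2}])

```text
time_s: 2.2
position: [0.3282, 0.4504, 0.2505]
tcp_rot: [0.045, 0.999, 0.001, 0.0]
force: [-0.0, 0.9, -0.4]
width: 0.0937
grip_force: 0.0
```

Request:
servo_tool(deltas=[{"x": 0.02, "y": -0.04, "spin": 2}, {"x": 0.02, "y": -0.04, "spin": 2}, {"x": 0.02, "y": -0.04, "spin": 2}, {"x": 0.02, "y": -0.04, "spin": 2}, {"x": 0.01, "y": -0.04, "spin": 1}])

```text
invalid input at $.deltas[0]: expected keys x, y, z, spin
```

Request:
servo_tool(deltas=[{"y": -0.045}, {"y": -0.045}, {"y": -0.045}, {"y": -0.045}, {"y": -0.045}])

```text
invalid input at $.deltas[0]: expected keys x, y, z, spin
```

Request:
servo_tool(deltas=[{"x": 0.02, "y": -0.04, "z": 0, "spin": 2}, {"x": 0.02, "y": -0.04, "z": 0, "spin": 2}, {"x": 0.02, "y": -0.04, "z": 0, "spin": 2}, {"x": 0.02, "y": -0.04, "z": 0, "spin": 2}, {"x": 0.01, "y": -0.04, "z": 0, "spin": 1}])

```text
time_s: 2.7
position: [0.4181, 0.2501, 0.2496]
tcp_rot: [-0.033, 0.999, 0.0, 0.0]
force: [0.6, 0.6, -0.2]
width: 0.0928
grip_force: 0.0
```

Request:
servo_tool(deltas=[{"x": 0, "y": -0.045, "z": 0, "spin": 0}, {"x": 0, "y": -0.045, "z": 0, "spin": 0}, {"x": 0, "y": -0.045, "z": 0, "spin": 0}, {"x": 0, "y": -0.045, "z": 0, "spin": 0}, {"x": 0, "y": -0.045, "z": 0, "spin": 0}])

```text
time_s: 3.2
position: [0.4169, 0.0253, 0.2499]
tcp_rot: [-0.033, 0.999, -0.0, 0.0]
force: [1.1, -0.6, 0.4]
width: 0.093
grip_force: 0.0
```

Request:
servo_tool(deltas=[{"x": 0, "y": -0.045, "z": 0, "spin": 0}, {"x": 0, "y": -0.045, "z": 0, "spin": 0}, {"x": 0, "y": -0.045, "z": 0, "spin": 0}, {"x": 0, "y": -0.04, "z": 0, "spin": 0}, {"x": 0, "y": 0, "z": 0, "spin": 0}])

```text
time_s: 3.7
position: [0.4168, -0.1517, 0.2494]
tcp_rot: [-0.03, 1.0, -0.0, -0.0]
force: [-0.1, -0.1, -0.1]
width: 0.0931
grip_force: 0.0
```

Request:
servo_tool(deltas=[{"x": -0.002, "y": -0.022, "z": 0, "spin": 0}, {"x": 0, "y": 0, "z": -0.03, "spin": 0}, {"x": 0, "y": 0, "z": -0.03, "spin": 0}, {"x": 0, "y": 0, "z": -0.03, "spin": 0}, {"x": 0, "y": 0, "z": -0.017, "spin": 0}])

```text
time_s: 4.2
position: [0.4148, -0.1692, 0.1403]
tcp_rot: [-0.033, 0.999, 0.001, -0.001]
force: [0.5, 0.2, 0.2]
width: 0.0925
grip_force: 0.0
```

```bash
python3 -c "
from h import *
p=robot.camera('scene');c=p['color'][150:350,200:440];cv2.imwrite('pics/g1.png',cv2.resize(c[:,:,::-1],None,fx=3,fy=3))
print(robot.state()['position'],robot.state()['force'])"
```

```text
[ 0.41425023 -0.16889278  0.13833838] [-0.68444472 -0.08514125 -3.59682022]
```

View pics/g1.png

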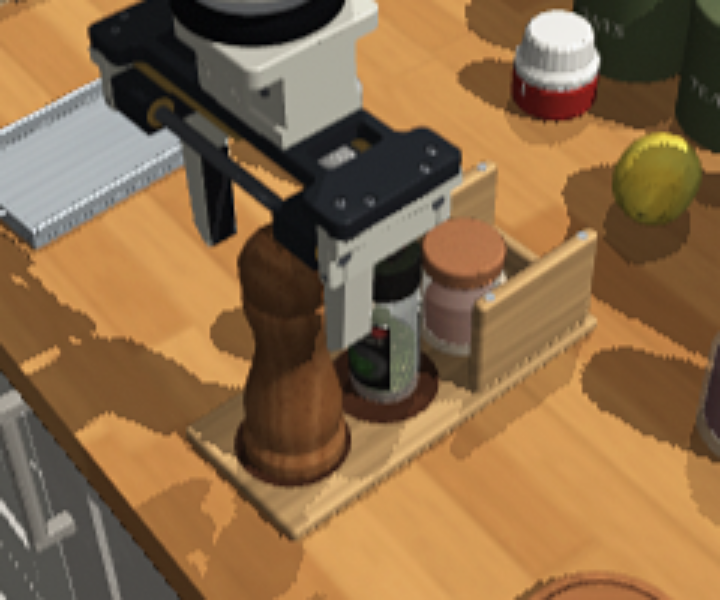

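Request:
servo_tool(deltas=[{"x": 0.001, "y": -0.005, "z": 0.002, "spin": 0}, {"x": 0, "y": 0, "z": 0, "spin": 0}, {"x": 0, "y": 0, "z": 0, "spin": 0}])

```text
time_s: 4.55
position: [0.4169, -0.1753, 0.146]
tcp_rot: [-0.032, 0.999, -0.0, 0.001]
force: [-0.7, 0.8, -0.0]
width: 0.0929
grip_force: 0.0
```

Request:
servo_tool(deltas=[{"x": -0.001, "y": 0, "z": -0.003, "spin": 0}, {"x": 0, "y": 0, "z": 0, "spin": 0}, {"x": 0, "y": 0, "z": 0, "spin": 0}, {"x": 0, "y": 0, "z": 0, "spin": 0}, {"x": 0, "y": 0, "z": 0, "spin": 0}], claw=0.03, grip_force=25)

```text
time_s: 5.05
position: [0.4154, -0.1751, 0.1416]
tcp_rot: [-0.032, 0.999, -0.0, 0.0]
force: [0.1, -0.2, 0.3]
width: 0.0575
grip_force: 0.0
```

Request:
servo_tool(deltas=[{"x": 0, "y": 0, "z": 0, "spin": 0}, {"x": 0, "y": 0, "z": 0, "spin": 0}, {"x": 0, "y": 0, "z": 0, "spin": 0}])

```text
time_s: 5.35
position: [0.4154, -0.175, 0.1416]
tcp_rot: [-0.032, 0.999, 0.0, 0.0]
force: [-0.7, 1.3, 0.5]
width: 0.0477
grip_force: 25.0
```

Request:
servo_tool(deltas=[{"x": 0, "y": 0, "z": 0.01, "spin": 0}, {"x": 0, "y": 0, "z": 0.02, "spin": 0}, {"x": 0, "y": 0, "z": 0.02, "spin": 0}, {"x": 0, "y": 0.01, "z": 0.01, "spin": 0}, {"x": 0, "y": 0.02, "z": 0, "spin": 0}])

```text
time_s: 5.85
position: [0.4157, -0.1451, 0.2032]
tcp_rot: [-0.032, 0.999, -0.0, 0.001]
force: [0.8, -0.4, -2.5]
width: 0.0473
grip_force: 25.0
```

Request:
servo_tool(deltas=[{"x": 0, "y": 0.03, "z": 0, "spin": 0}, {"x": 0, "y": 0.04, "z": 0, "spin": 0}, {"x": 0, "y": 0.04, "z": 0, "spin": 0}, {"x": 0, "y": 0.04, "z": 0, "spin": 0}, {"x": 0, "y": 0.04, "z": 0, "spin": 0}])

```text
time_s: 6.35
position: [0.4147, 0.0469, 0.2017]
tcp_rot: [-0.032, 0.999, 0.0, 0.0]
force: [1.6, -0.8, -2.0]
width: 0.0476
grip_force: 25.0
```

Request:
servo_tool(deltas=[{"x": 0, "y": 0.035, "z": 0, "spin": 0}, {"x": 0, "y": 0.025, "z": 0, "spin": 0}, {"x": 0, "y": 0.015, "z": 0, "spin": 0}, {"x": 0, "y": 0.006, "z": 0, "spin": 0}, {"x": 0, "y": 0, "z": 0, "spin": 0}])

```text
time_s: 6.85
position: [0.4151, 0.1265, 0.2015]
tcp_rot: [-0.033, 0.999, -0.0, -0.0]
force: [-0.8, -0.5, -1.7]
width: 0.0477
grip_force: 25.0
```

Request:
servo_tool(deltas=[{"x": 0, "y": 0, "z": -0.02, "spin": 0}, {"x": 0, "y": 0, "z": -0.02, "spin": 0}, {"x": 0, "y": 0, "z": -0.015, "spin": 0}, {"x": 0, "y": 0, "z": -0.007, "spin": 0}, {"x": 0, "y": 0, "z": -0.002, "spin": 0}])

```text
time_s: 7.35
position: [0.4153, 0.1255, 0.1371]
tcp_rot: [-0.032, 0.999, -0.0, -0.0]
force: [-0.7, 1.1, -1.7]
width: 0.0475
grip_force: 25.0
```

Request:
servo_tool(deltas=[{"x": 0, "y": 0, "z": -0.001, "spin": 0}, {"x": 0, "y": 0, "z": -0.001, "spin": 0}, {"x": 0, "y": 0, "z": 0, "spin": 0}])

```text
time_s: 7.65
position: [0.4156, 0.1259, 0.136]
tcp_rot: [-0.032, 0.999, 0.0, 0.0]
force: [-0.0, -0.5, -1.0]
width: 0.0476
grip_force: 25.0
```

Request:
servo_tool(deltas=[{"x": 0, "y": 0, "z": -0.001, "spin": 0}, {"x": 0, "y": 0, "z": -0.001, "spin": 0}, {"x": 0, "y": 0, "z": 0, "spin": 0}])

```text
time_s: 7.95
position: [0.4163, 0.1261, 0.1354]
tcp_rot: [-0.032, 0.999, 0.0, 0.002]
force: [-1.1, -0.5, 12.8]
width: 0.0475
grip_force: 25.0
```

```bash
python3 -c "
from h import *
p=robot.camera('scene');c=p['color'][100:300,130:370];cv2.imwrite('pics/g2.png',cv2.resize(c[:,:,::-1],None,fx=3,fy=3))
for d in robot.silhouettes(p,'pepper_mill')[:1]:
    X=pts(p,d['mask']);Y=X[X[:,2]<.06];print(np.percentile(X,[1,99],axis=0),np.percentile(Y,[1,99],axis=0))
"
```

```text
[[0.38820082 0.09925335 0.01011495]
 [0.43604943 0.13316852 0.16482619]] [[0.38694048 0.0982612  0.00885667]
 [0.43765196 0.13276695 0.05955438]]
```

View pics/g2.png

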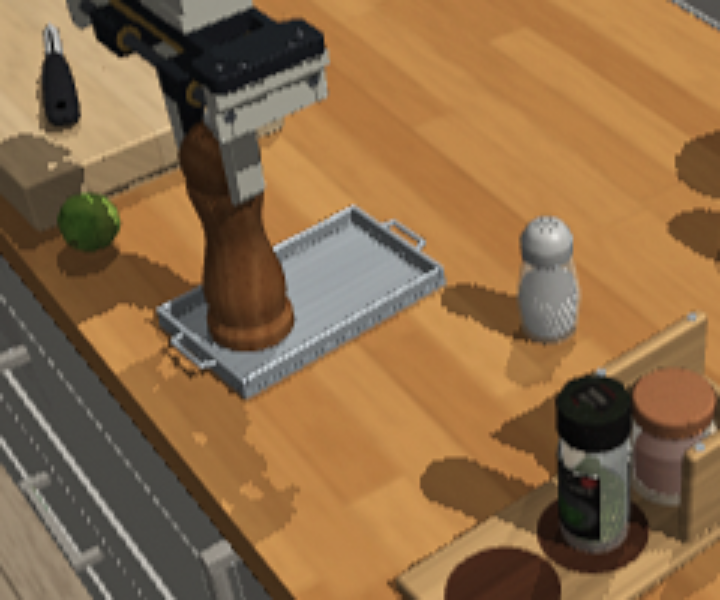

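The mill's foot (crop 250,335) stands inside the tray, in contact (12.8 N). Next I relax the push and release.

Request:
servo_tool(deltas=[{"x": 0, "y": 0, "z": 0.001, "spin": 0}, {"x": 0, "y": 0, "z": 0, "spin": 0}])

```text
time_s: 8.25
position: [0.4158, 0.126, 0.1355]
tcp_rot: [-0.032, 0.999, 0.0, 0.001]
force: [-0.7, -0.4, 6.1]
width: 0.0471
grip_force: 25.0
```

Request:
servo_tool(deltas=[{"x": 0, "y": 0, "z": 0, "spin": 0}, {"x": 0, "y": 0, "z": 0, "spin": 0}, {"x": 0, "y": 0, "z": 0, "spin": 0}, {"x": 0, "y": 0, "z": 0, "spin": 0}, {"x": 0, "y": 0, "z": 0, "spin": 0}], claw=0.093)

```text
time_s: 8.75
position: [0.4153, 0.1259, 0.1344]
tcp_rot: [-0.032, 0.999, -0.0, -0.0]
force: [-0.7, 0.1, 0.1]
width: 0.0825
grip_force: 0.0
```

Request:
servo_tool(deltas=[{"x": 0, "y": 0, "z": 0.02, "spin": 0}, {"x": 0, "y": 0, "z": 0.03, "spin": 0}, {"x": 0, "y": 0, "z": 0.03, "spin": 0}, {"x": 0, "y": 0, "z": 0.02, "spin": 0}, {"x": 0, "y": 0, "z": 0, "spin": 0}])

```text
time_s: 9.25
position: [0.4161, 0.1261, 0.2373]
tcp_rot: [-0.032, 0.999, 0.0, 0.002]
force: [0.1, -0.8, -0.4]
width: 0.0928
grip_force: 0.0
```

Request:
servo_tool(deltas=[{"x": 0, "y": -0.04, "z": 0, "spin": 0}, {"x": 0.005, "y": -0.04, "z": 0, "spin": 0}, {"x": 0.01, "y": -0.04, "z": 0, "spin": 0}, {"x": 0.01, "y": -0.04, "z": 0, "spin": 0}, {"x": 0.01, "y": -0.04, "z": 0, "spin": 0}])

```text
time_s: 9.75
position: [0.4502, -0.0758, 0.2335]
tcp_rot: [-0.032, 0.999, 0.0, -0.0]
force: [0.6, 0.2, -0.2]
width: 0.0931
grip_force: 0.0
```

Request:
servo_tool(deltas=[{"x": 0.01, "y": -0.04, "z": 0, "spin": 0}, {"x": 0.01, "y": -0.03, "z": 0, "spin": 0}, {"x": 0.01, "y": -0.024, "z": 0, "spin": 0}, {"x": 0, "y": 0, "z": 0, "spin": 0}, {"x": 0, "y": 0, "z": 0, "spin": 0}])

```text
time_s: 10.25
position: [0.48, -0.1681, 0.2333]
tcp_rot: [-0.032, 0.999, 0.0, -0.001]
force: [0.9, 0.7, 0.1]
width: 0.093
grip_force: 0.0
```

Run:
```python
from h import *
print(robot.state()["position"])
p=robot.camera("scene");save(p,"s3")
for th in("pepper_mill","spice_jar","cork_jar","tray"):
    for d in robot.silhouettes(p,th)[:1]:
        X=pts(p,d["mask"]);print(th,d["confidence"],d["at"],np.percentile(X,[2,98],axis=0).round(4).tolist())
        for lo,hi in((.02,.06),(.06,.11),(.13,.17)):
            Y=X[(X[:,2]>lo)&(X[:,2]<hi)]
            if len(Y)>20:
                A=np.c_[2*Y[:,:2],np.ones(len(Y))];s=np.linalg.lstsq(A,(Y[:,:2]**2).sum(1),rcond=None)[0];print("  ",lo,s[:2].round(4))
```

```text
[ 0.48004875 -0.16809093  0.2333446 ]
pepper_mill 0.84 [211.7, 182.2] [[0.3894, 0.1002, 0.0112], [0.4361, 0.1316, 0.1667]]
   0.02 [0.4448 0.2072]
   0.06 [0.4149 0.1252]
   0.13 [0.414  0.1188]
spice_jar 0.79 [326.9, 252.7] [[0.4618, -0.1877, 0.0167], [0.4975, -0.1524, 0.1189]]
   0.02 [ 0.4918 -0.1554]
   0.06 [ 0.4874 -0.1613]
cork_jar 0.63 [351.3, 241.6] [[0.5179, -0.186, 0.0186], [0.5637, -0.143, 0.0836]]
   0.02 [ 0.5596 -0.1517]
   0.06 [ 0.541  -0.1666]
```

Request:
servo_tool(deltas=[{"x": 0.002, "y": 0, "z": -0.04, "spin": 0}, {"x": 0, "y": 0, "z": -0.04, "spin": 0}, {"x": 0, "y": 0, "z": -0.04, "spin": 0}, {"x": 0, "y": 0, "z": -0.036, "spin": 0}, {"x": 0, "y": 0, "z": 0, "spin": 0}])

```text
time_s: 11.0
position: [0.4802, -0.1667, 0.0743]
tcp_rot: [-0.033, 0.999, 0.001, -0.003]
force: [-0.4, 0.3, -0.6]
width: 0.0931
grip_force: 0.0
```

Request:
servo_tool(deltas=[{"x": 0, "y": 0, "z": 0, "spin": 0}, {"x": 0, "y": 0, "z": 0, "spin": 0}, {"x": 0, "y": 0, "z": 0, "spin": 0}, {"x": 0, "y": 0, "z": 0, "spin": 0}, {"x": 0, "y": 0, "z": 0, "spin": 0}], claw=0.025, grip_force=20)

```text
time_s: 11.5
position: [0.4826, -0.1682, 0.0793]
tcp_rot: [-0.032, 0.999, -0.0, 0.0]
force: [-0.7, -0.3, -0.2]
width: 0.0572
grip_force: 0.0
```

Request:
servo_tool(deltas=[{"x": 0, "y": 0, "z": 0, "spin": 0}, {"x": 0, "y": 0, "z": 0, "spin": 0}, {"x": 0, "y": 0, "z": 0, "spin": 0}, {"x": 0, "y": 0, "z": 0, "spin": 0}])

```text
time_s: 11.9
position: [0.4824, -0.1681, 0.0786]
tcp_rot: [-0.032, 0.999, 0.0, 0.0]
force: [0.2, 0.3, 1.0]
width: 0.0406
grip_force: 20.0
```

Request:
servo_tool(deltas=[{"x": 0, "y": 0, "z": 0.01, "spin": 0}, {"x": 0, "y": 0, "z": 0.02, "spin": 0}, {"x": 0, "y": 0, "z": 0.03, "spin": 0}, {"x": 0, "y": 0.01, "z": 0.02, "spin": 0}, {"x": 0, "y": 0.02, "z": 0, "spin": 0}])

```text
time_s: 12.4
position: [0.4833, -0.1388, 0.1623]
tcp_rot: [-0.032, 0.999, -0.001, 0.002]
force: [-0.0, -0.2, -0.6]
width: 0.0409
grip_force: 20.0
```

Request:
servo_tool(deltas=[{"x": 0.005, "y": 0.03, "z": 0, "spin": 0}, {"x": 0.005, "y": 0.04, "z": 0, "spin": 0}, {"x": 0.005, "y": 0.04, "z": 0, "spin": 0}, {"x": 0, "y": 0.04, "z": 0, "spin": 0}, {"x": 0, "y": 0.04, "z": 0, "spin": 0}])

```text
time_s: 12.9
position: [0.4972, 0.0535, 0.1593]
tcp_rot: [-0.032, 0.999, -0.0, 0.0]
force: [0.9, -1.7, -1.2]
width: 0.0411
grip_force: 20.0
```

Request:
servo_tool(deltas=[{"x": 0, "y": 0.035, "z": 0, "spin": 0}, {"x": 0, "y": 0.025, "z": 0, "spin": 0}, {"x": 0, "y": 0.015, "z": 0, "spin": 0}, {"x": 0, "y": 0.006, "z": 0, "spin": 0}, {"x": 0, "y": 0, "z": 0, "spin": 0}])

```text
time_s: 13.4
position: [0.4974, 0.1329, 0.1587]
tcp_rot: [-0.033, 0.999, -0.0, -0.0]
force: [-0.4, -0.5, -1.4]
width: 0.0406
grip_force: 20.0
```

Request:
servo_tool(deltas=[{"x": 0, "y": 0, "z": -0.02, "spin": 0}, {"x": 0, "y": 0, "z": -0.03, "spin": 0}, {"x": 0, "y": 0, "z": -0.02, "spin": 0}, {"x": 0, "y": 0, "z": -0.01, "spin": 0}, {"x": 0, "y": 0, "z": 0, "spin": 0}])

```text
time_s: 13.9
position: [0.497, 0.132, 0.0776]
tcp_rot: [-0.032, 0.999, -0.0, -0.001]
force: [-0.6, -0.5, -1.2]
width: 0.0406
grip_force: 20.0
```

Request:
servo_tool(deltas=[{"x": 0, "y": 0, "z": -0.002, "spin": 0}, {"x": 0, "y": 0, "z": -0.002, "spin": 0}, {"x": 0, "y": 0, "z": -0.001, "spin": 0}, {"x": 0, "y": 0, "z": 0, "spin": 0}])

```text
time_s: 14.3
position: [0.4975, 0.133, 0.0739]
tcp_rot: [-0.032, 0.999, 0.0, 0.0]
force: [-0.2, -0.5, 0.1]
width: 0.0407
grip_force: 20.0
```

Request:
servo_tool(deltas=[{"x": 0, "y": 0, "z": -0.001, "spin": 0}, {"x": 0, "y": 0, "z": 0, "spin": 0}])

```text
time_s: 14.5
position: [0.4974, 0.133, 0.0727]
tcp_rot: [-0.032, 0.999, 0.0, 0.0]
force: [0.1, -0.4, -1.0]
width: 0.0408
grip_force: 20.0
```

Request:
servo_tool(deltas=[{"x": 0, "y": 0, "z": -0.001, "spin": 0}, {"x": 0, "y": 0, "z": 0, "spin": 0}])

```text
time_s: 14.7
position: [0.4977, 0.1332, 0.0724]
tcp_rot: [-0.032, 0.999, 0.0, 0.0]
force: [-2.5, 2.2, 7.7]
width: 0.0405
grip_force: 20.0
```

Request:
servo_tool(deltas=[{"x": 0, "y": 0, "z": 0.001, "spin": 0}, {"x": 0, "y": 0, "z": 0, "spin": 0}, {"x": 0, "y": 0, "z": 0, "spin": 0}, {"x": 0, "y": 0, "z": 0, "spin": 0}, {"x": 0, "y": 0, "z": 0, "spin": 0}], claw=0.093)

```text
time_s: 15.2
position: [0.4973, 0.1329, 0.0724]
tcp_rot: [-0.032, 0.999, -0.0, -0.0]
force: [0.5, 0.7, 1.2]
width: 0.0755
grip_force: 0.0
```

Request:
servo_tool(deltas=[{"x": 0, "y": 0, "z": 0.02, "spin": 0}, {"x": 0, "y": 0, "z": 0.03, "spin": 0}, {"x": 0, "y": 0, "z": 0.04, "spin": 0}, {"x": 0, "y": 0, "z": 0.04, "spin": 0}, {"x": 0, "y": 0, "z": 0.02, "spin": 0}])

```text
time_s: 15.7
position: [0.4979, 0.133, 0.2263]
tcp_rot: [-0.032, 0.999, 0.0, 0.002]
force: [0.5, -0.0, 0.0]
width: 0.0929
grip_force: 0.0
```

Request:
servo_tool(deltas=[{"x": 0, "y": -0.02, "z": 0, "spin": -6}, {"x": 0, "y": -0.02, "z": 0, "spin": -6}, {"x": 0.0, "y": -0.02, "z": 0, "spin": -6}, {"x": 0.0, "y": -0.02, "z": 0, "spin": -6}, {"x": 0.0, "y": -0.02, "z": 0, "spin": -6}])

```text
time_s: 16.2
position: [0.4973, 0.0321, 0.2225]
tcp_rot: [0.229, 0.973, -0.0, 0.0]
force: [0.4, 0.1, 0.6]
width: 0.0928
grip_force: 0.0
```

Request:
servo_tool(deltas=[{"x": 0.004, "y": -0.02, "z": 0, "spin": -6}, {"x": 0.005, "y": -0.02, "z": 0, "spin": -6}, {"x": 0.005, "y": -0.02, "z": 0, "spin": -6}, {"x": 0.005, "y": -0.02, "z": 0, "spin": -6}, {"x": 0.005, "y": -0.02, "z": 0, "spin": -6}])

```text
time_s: 16.7
position: [0.5215, -0.068, 0.2225]
tcp_rot: [0.474, 0.881, -0.0, -0.0]
force: [-0.1, -0.6, 0.7]
width: 0.0933
grip_force: 0.0
```

Request:
servo_tool(deltas=[{"x": 0.005, "y": -0.02, "z": 0, "spin": -6}, {"x": 0.005, "y": -0.02, "z": 0, "spin": -6}, {"x": 0.005, "y": -0.02, "z": 0, "spin": -6}, {"x": 0.005, "y": -0.02, "z": 0, "spin": -6}, {"x": 0, "y": -0.017, "z": 0, "spin": -6}])

```text
time_s: 17.2
position: [0.5416, -0.1651, 0.2223]
tcp_rot: [0.685, 0.728, -0.0, -0.0]
force: [0.6, 0.0, -0.5]
width: 0.0928
grip_force: 0.0
```

Run:
```python
from h import *
print(robot.state()["position"])
p=robot.camera("scene");save(p,"s4")
for th in("pepper_mill","spice_jar","cork_jar","tray","trivet"):
    for d in robot.silhouettes(p,th)[:1]:
        X=pts(p,d["mask"]);print(th,d["confidence"],d["at"],np.percentile(X,[2,98],axis=0).round(4).tolist())
```

```text
[ 0.54162652 -0.16507951  0.22226225]
spice_jar 0.58 [242.2, 167.7] [[0.477, 0.112, 0.0108], [0.5142, 0.1498, 0.1129]]
cork_jar 0.62 [352.1, 242.1] [[0.5179, -0.1857, 0.0161], [0.5617, -0.1443, 0.0834]]
tray 0.58 [230.9, 203.7] [[0.368, 0.0703, 0.0029], [0.5449, 0.1812, 0.0198]]
trivet 0.63 [401.3, 371.1] [[0.4111, -0.4257, 0.0059], [0.5019, -0.3361, 0.0147]]
```

View pics/s4.png

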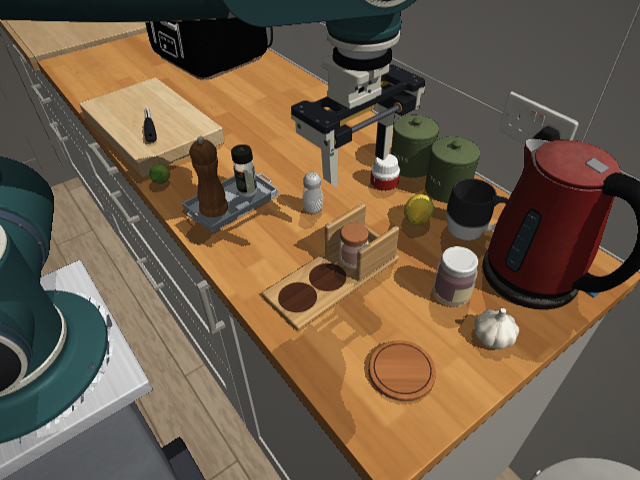

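Request:
servo_tool(deltas=[{"x": 0.001, "y": 0.001, "z": -0.03, "spin": 0}, {"x": 0, "y": 0, "z": -0.04, "spin": 0}, {"x": 0, "y": 0, "z": -0.04, "spin": 0}, {"x": 0, "y": 0, "z": 0, "spin": 0}, {"x": 0, "y": 0, "z": 0, "spin": 0}], claw=0.08)

```text
time_s: 18.0
position: [0.5425, -0.1626, 0.1136]
tcp_rot: [0.683, 0.73, -0.0, -0.0]
force: [0.8, -0.6, 0.9]
width: 0.0803
grip_force: 0.0
```

Request:
servo_tool(deltas=[{"x": 0, "y": 0, "z": -0.02, "spin": 0}, {"x": 0, "y": 0, "z": -0.02, "spin": 0}, {"x": 0, "y": 0, "z": -0.015, "spin": 0}, {"x": 0, "y": 0, "z": -0.008, "spin": 0}, {"x": 0, "y": 0, "z": 0, "spin": 0}])

```text
time_s: 18.5
position: [0.5425, -0.163, 0.0497]
tcp_rot: [0.684, 0.73, -0.0, -0.0]
force: [-0.4, 0.1, 0.2]
width: 0.08
grip_force: 0.0
```

Request:
servo_tool(deltas=[{"x": 0, "y": 0, "z": 0, "spin": 0}, {"x": 0, "y": 0, "z": 0, "spin": 0}, {"x": 0, "y": 0, "z": 0, "spin": 0}, {"x": 0, "y": 0, "z": 0, "spin": 0}, {"x": 0, "y": 0, "z": 0, "spin": 0}], claw=0.035)

```text
time_s: 19.0
position: [0.5427, -0.1632, 0.0501]
tcp_rot: [0.684, 0.73, 0.0, 0.0]
force: [0.1, 0.6, 2.9]
width: 0.0508
grip_force: 20.0
```

Request:
servo_tool(deltas=[{"x": 0, "y": 0, "z": 0, "spin": 0}, {"x": 0, "y": 0, "z": 0, "spin": 0}])

```text
time_s: 19.2
position: [0.5427, -0.1631, 0.05]
tcp_rot: [0.684, 0.73, 0.0, 0.0]
force: [1.2, 1.1, 5.5]
width: 0.0511
grip_force: 20.0
```

Request:
servo_tool(deltas=[{"x": 0, "y": 0, "z": 0.01, "spin": 0}, {"x": 0, "y": 0, "z": 0.02, "spin": 0}, {"x": 0, "y": 0, "z": 0.03, "spin": 0}, {"x": 0, "y": 0, "z": 0.03, "spin": 0}, {"x": 0, "y": 0, "z": 0.02, "spin": 0}])

```text
time_s: 19.7
position: [0.5424, -0.1631, 0.162]
tcp_rot: [0.684, 0.73, 0.0, 0.001]
force: [0.3, 0.5, -2.1]
width: 0.0513
grip_force: 20.0
```

Request:
servo_tool(deltas=[{"x": -0.01, "y": -0.02, "z": 0, "spin": 0}, {"x": -0.01, "y": -0.03, "z": 0, "spin": 0}, {"x": -0.015, "y": -0.035, "z": 0, "spin": 0}, {"x": -0.015, "y": -0.04, "z": 0, "spin": 0}, {"x": -0.015, "y": -0.04, "z": 0, "spin": 0}])

```text
time_s: 20.2
position: [0.4764, -0.3292, 0.1599]
tcp_rot: [0.684, 0.73, -0.0, -0.0]
force: [0.3, 0.8, -1.9]
width: 0.0509
grip_force: 20.0
```

Request:
servo_tool(deltas=[{"x": -0.01, "y": -0.03, "z": 0, "spin": 0}, {"x": -0.005, "y": -0.015, "z": 0, "spin": 0}, {"x": -0.005, "y": -0.006, "z": 0, "spin": 0}, {"x": 0, "y": 0, "z": 0, "spin": 0}, {"x": 0, "y": 0, "z": 0, "spin": 0}])

```text
time_s: 20.7
position: [0.4577, -0.3781, 0.1596]
tcp_rot: [0.684, 0.73, 0.0, -0.0]
force: [0.5, 0.1, -2.2]
width: 0.0514
grip_force: 20.0
```

Request:
servo_tool(deltas=[{"x": 0, "y": 0, "z": -0.02, "spin": 0}, {"x": 0, "y": 0, "z": -0.03, "spin": 0}, {"x": 0, "y": 0, "z": -0.03, "spin": 0}, {"x": 0, "y": 0, "z": -0.02, "spin": 0}, {"x": 0, "y": 0, "z": -0.005, "spin": 0}])

```text
time_s: 21.2
position: [0.4571, -0.3772, 0.0522]
tcp_rot: [0.683, 0.73, 0.0, -0.002]
force: [0.4, 0.4, -1.0]
width: 0.0511
grip_force: 20.0
```

Request:
servo_tool(deltas=[{"x": 0, "y": 0, "z": 0, "spin": 0}, {"x": 0, "y": 0, "z": -0.002, "spin": 0}, {"x": 0, "y": 0, "z": 0, "spin": 0}])

```text
time_s: 21.5
position: [0.4579, -0.3792, 0.0537]
tcp_rot: [0.684, 0.73, 0.0, 0.001]
force: [-0.3, -0.4, -1.5]
width: 0.0507
grip_force: 20.0
```

Expected contact at about z 0.050.

Request:
servo_tool(deltas=[{"x": 0, "y": 0, "z": -0.002, "spin": 0}, {"x": 0, "y": 0, "z": -0.001, "spin": 0}, {"x": 0, "y": 0, "z": 0, "spin": 0}])

```text
time_s: 21.8
position: [0.4575, -0.3792, 0.05]
tcp_rot: [0.684, 0.73, 0.0, 0.0]
force: [-0.5, 0.5, 2.1]
width: 0.0507
grip_force: 20.0
```

Request:
servo_tool(deltas=[{"x": 0, "y": 0, "z": -0.001, "spin": 0}, {"x": 0, "y": 0, "z": 0, "spin": 0}])

```text
time_s: 22.0
position: [0.4575, -0.3794, 0.05]
tcp_rot: [0.684, 0.73, -0.0, 0.0]
force: [-6.1, 3.9, 14.0]
width: 0.0511
grip_force: 20.0
```

```bash
python3 -c "
from h import *
p=robot.camera('scene');c=p['color'][260:460,280:520];cv2.imwrite('pics/g5.png',cv2.resize(c[:,:,::-1],None,fx=3,fy=3))
print(robot.state()['force'])"
```

```text
[-4.56818975  4.12716599 12.81187347]
```

View pics/g5.png

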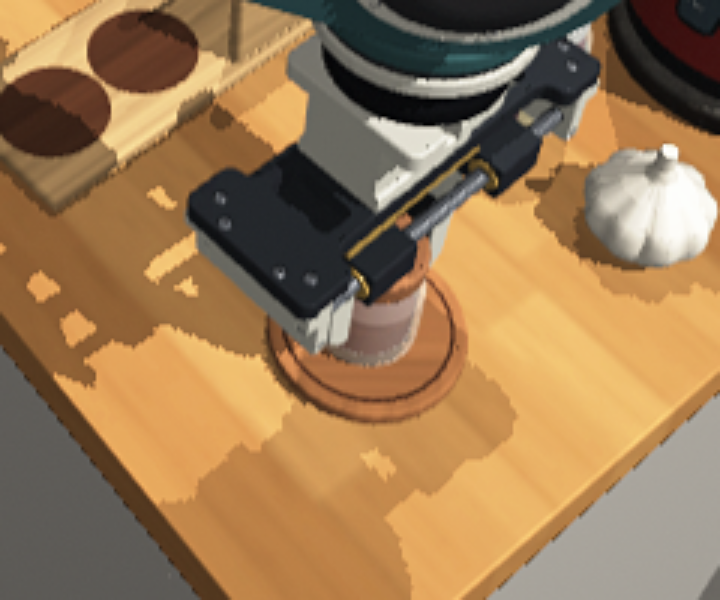

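The jar stands on the trivet (crop 375,340), near its centre. Release it and check after backing off.

Request:
servo_tool(deltas=[{"x": 0, "y": 0, "z": 0.001, "spin": 0}, {"x": 0, "y": 0, "z": 0.001, "spin": 0}])

```text
time_s: 22.25
position: [0.4573, -0.3791, 0.0506]
tcp_rot: [0.684, 0.73, 0.0, 0.0]
force: [-0.4, -0.2, -2.9]
width: 0.0511
grip_force: 20.0
```

Request:
servo_tool(deltas=[{"x": 0, "y": 0, "z": 0, "spin": 0}, {"x": 0, "y": 0, "z": 0, "spin": 0}, {"x": 0, "y": 0, "z": 0, "spin": 0}, {"x": 0, "y": 0, "z": 0, "spin": 0}, {"x": 0, "y": 0, "z": 0, "spin": 0}], claw=0.093)

```text
time_s: 22.75
position: [0.4574, -0.3791, 0.0505]
tcp_rot: [0.684, 0.73, -0.0, -0.0]
force: [-0.5, -0.7, -0.6]
width: 0.0862
grip_force: 0.0
```

Request:
servo_tool(deltas=[{"x": 0, "y": 0, "z": 0.02, "spin": 0}, {"x": 0, "y": 0, "z": 0.04, "spin": 0}, {"x": 0, "y": 0, "z": 0.045, "spin": 0}, {"x": 0, "y": 0, "z": 0.045, "spin": 0}, {"x": 0, "y": 0, "z": 0.03, "spin": 0}])

```text
time_s: 23.25
position: [0.4576, -0.3793, 0.2342]
tcp_rot: [0.684, 0.73, 0.0, 0.002]
force: [-0.1, 0.4, -0.8]
width: 0.093
grip_force: 0.0
```

Request:
servo_tool(deltas=[{"x": 0, "y": 0.02, "z": 0, "spin": 6}, {"x": 0, "y": 0.03, "z": 0, "spin": 6}, {"x": 0, "y": 0.03, "z": 0, "spin": 6}, {"x": 0, "y": 0.03, "z": 0, "spin": 6}, {"x": 0, "y": 0.03, "z": 0, "spin": 6}])

```text
time_s: 23.75
position: [0.4572, -0.238, 0.2306]
tcp_rot: [0.47, 0.883, 0.0, 0.0]
force: [-0.3, 0.2, -0.4]
width: 0.093
grip_force: 0.0
```

Request:
servo_tool(deltas=[{"x": 0, "y": 0.03, "z": 0, "spin": 6}, {"x": 0, "y": 0.035, "z": 0, "spin": 6}, {"x": 0, "y": 0.035, "z": 0, "spin": 6}, {"x": 0, "y": 0.035, "z": 0, "spin": 6}, {"x": 0, "y": 0.035, "z": 0, "spin": 6}])

```text
time_s: 24.25
position: [0.4571, -0.0677, 0.2307]
tcp_rot: [0.225, 0.974, 0.0, 0.0]
force: [-0.4, 0.4, -0.7]
width: 0.0933
grip_force: 0.0
```

```bash
cat > chk.py <<'E'
from h import *
import sys
print(robot.state()["position"])
for n in("scene","top"):
    p=robot.camera(n);save(p,n+sys.argv[1])
    for th in("pepper_mill","spice_jar","cork_jar","trivet"):
        for d in robot.silhouettes(p,th)[:1]:
            X=pts(p,d["mask"]);print(n,th,round(d["confidence"],2),d["at"],np.percentile(X,[2,98],axis=0).round(4).tolist())
            for lo,hi in((.02,.06),(.06,.11),(.13,.17)):
                Y=X[(X[:,2]>lo)&(X[:,2]<hi)]
                if len(Y)>20:
                    A=np.c_[2*Y[:,:2],np.ones(len(Y))];s=np.linalg.lstsq(A,(Y[:,:2]**2).sum(1),rcond=None)[0];print("  ",lo,s[:2].round(4))
E
python3 chk.py 6
```

```text
[ 0.45709597 -0.06774565  0.23069563]
scene pepper_mill 0.65 [208.1, 181.9] [[0.3891, 0.1001, 0.0072], [0.44, 0.2175, 0.1654]]
   0.02 [0.4521 0.2168]
   0.06 [0.4149 0.1249]
   0.13 [0.4141 0.1192]
scene spice_jar 0.68 [243.2, 169.4] [[0.4772, 0.1121, 0.0075], [0.5158, 0.1524, 0.1131]]
   0.02 [0.4971 0.1326]
   0.06 [0.4973 0.1323]
scene cork_jar 0.69 [403.8, 354.8] [[0.4309, -0.4039, 0.0187], [0.4745, -0.3595, 0.0833]]
   0.02 [ 0.4556 -0.3791]
   0.06 [ 0.4539 -0.3802]
scene trivet 0.9 [401.5, 381.5] [[0.4101, -0.4276, 0.0035], [0.4995, -0.3353, 0.0148]]
top pepper_mill 0.75 [192.5, 294.1] [[0.3893, 0.1019, 0.0209], [0.4372, 0.146, 0.1714]]
   0.02 [0.4142 0.1276]
   0.06 [0.4057 0.1279]
   0.13 [0.416  0.1239]
top spice_jar 0.83 [195.8, 263.7] [[0.4773, 0.1124, 0.0021], [0.5325, 0.1599, 0.1126]]
   0.02 [0.4975 0.1327]
   0.06 [0.496  0.1307]
top cork_jar 0.87 [417.3, 273.1] [[0.4318, -0.3991, 0.0143], [0.4792, -0.3532, 0.0843]]
   0.02 [ 0.4568 -0.3778]
   0.06 [ 0.4567 -0.3775]
top trivet 0.67 [403.4, 280.9] [[0.4127, -0.4257, -0.0014], [0.5058, -0.3321, 0.0244]]
```

Request:
servo_tool(deltas=[{"x": 0.008, "y": 0.04, "z": 0, "spin": 6}, {"x": 0.008, "y": 0.04, "z": 0, "spin": 6}, {"x": 0.008, "y": 0.04, "z": 0, "spin": 6}, {"x": 0.008, "y": 0.04, "z": 0, "spin": 6}, {"x": 0.008, "y": 0.036, "z": 0, "spin": 6}])

```text
time_s: 25.25
position: [0.4976, 0.1283, 0.2306]
tcp_rot: [-0.034, 0.999, 0.0, 0.0]
force: [0.1, -0.3, 0.2]
width: 0.0934
grip_force: 0.0
```

Request:
servo_tool(deltas=[{"x": 0, "y": 0.005, "z": 0, "spin": 0}, {"x": 0, "y": 0, "z": 0, "spin": 0}])

```text
time_s: 25.45
position: [0.4974, 0.1322, 0.2302]
tcp_rot: [-0.032, 0.999, -0.0, -0.0]
force: [0.0, -0.7, -0.5]
width: 0.093
grip_force: 0.0
```

Request:
servo_tool(deltas=[{"x": 0, "y": 0, "z": -0.04, "spin": 0}, {"x": 0, "y": 0, "z": -0.04, "spin": 0}, {"x": 0, "y": 0, "z": -0.04, "spin": 0}, {"x": 0, "y": 0, "z": -0.03, "spin": 0}, {"x": 0, "y": 0, "z": -0.007, "spin": 0}])

```text
time_s: 25.95
position: [0.4959, 0.1301, 0.0703]
tcp_rot: [-0.031, 1.0, -0.0, -0.002]
force: [-0.2, 0.7, -0.1]
width: 0.0932
grip_force: 0.0
```

Request:
servo_tool(deltas=[{"x": 0, "y": 0, "z": 0, "spin": 0}, {"x": 0, "y": 0, "z": 0, "spin": 0}, {"x": 0, "y": 0, "z": 0, "spin": 0}, {"x": 0, "y": 0, "z": 0, "spin": 0}, {"x": 0, "y": 0, "z": 0, "spin": 0}], claw=0.025, grip_force=20)

```text
time_s: 26.45
position: [0.4977, 0.132, 0.0743]
tcp_rot: [-0.032, 0.999, 0.0, 0.001]
force: [-0.2, -0.1, 0.3]
width: 0.0575
grip_force: 0.0
```

Request:
servo_tool(deltas=[{"x": 0, "y": 0, "z": 0, "spin": 0}, {"x": 0, "y": 0, "z": 0, "spin": 0}, {"x": 0, "y": 0, "z": 0, "spin": 0}, {"x": 0, "y": 0, "z": 0, "spin": 0}])

```text
time_s: 26.85
position: [0.4974, 0.132, 0.0736]
tcp_rot: [-0.032, 0.999, 0.0, 0.0]
force: [0.4, 0.4, 1.3]
width: 0.0407
grip_force: 20.0
```

Request:
servo_tool(deltas=[{"x": 0, "y": 0, "z": 0.01, "spin": 0}, {"x": 0, "y": 0, "z": 0.02, "spin": 0}, {"x": 0, "y": 0, "z": 0.03, "spin": 0}, {"x": 0, "y": -0.01, "z": 0.03, "spin": 0}, {"x": 0, "y": -0.02, "z": 0, "spin": 0}])

```text
time_s: 27.35
position: [0.4987, 0.1025, 0.1685]
tcp_rot: [-0.033, 0.999, 0.0, 0.003]
force: [0.7, -0.3, -1.8]
width: 0.0404
grip_force: 20.0
```

Request:
servo_tool(deltas=[{"x": 0, "y": -0.03, "z": 0, "spin": 0}, {"x": 0, "y": -0.04, "z": 0, "spin": 0}, {"x": -0.005, "y": -0.04, "z": 0, "spin": 0}, {"x": -0.005, "y": -0.04, "z": 0, "spin": 0}, {"x": -0.005, "y": -0.04, "z": 0, "spin": 0}])

```text
time_s: 27.85
position: [0.4819, -0.0896, 0.1643]
tcp_rot: [-0.032, 0.999, -0.0, 0.0]
force: [0.8, 0.0, -2.6]
width: 0.0406
grip_force: 20.0
```

Request:
servo_tool(deltas=[{"x": 0, "y": -0.035, "z": 0, "spin": 0}, {"x": 0, "y": -0.025, "z": 0, "spin": 0}, {"x": 0, "y": -0.014, "z": 0, "spin": 0}, {"x": 0, "y": -0.006, "z": 0, "spin": 0}, {"x": 0, "y": 0, "z": 0, "spin": 0}])

```text
time_s: 28.35
position: [0.4824, -0.168, 0.1636]
tcp_rot: [-0.032, 0.999, 0.0, -0.0]
force: [0.0, 0.3, 0.0]
width: 0.0405
grip_force: 20.0
```

Request:
servo_tool(deltas=[{"x": 0, "y": 0, "z": -0.02, "spin": 0}, {"x": 0, "y": 0, "z": -0.03, "spin": 0}, {"x": 0, "y": 0, "z": -0.02, "spin": 0}, {"x": 0, "y": 0, "z": -0.01, "spin": 0}, {"x": 0, "y": 0, "z": 0, "spin": 0}])

```text
time_s: 28.85
position: [0.4821, -0.1671, 0.0827]
tcp_rot: [-0.033, 0.999, 0.0, -0.001]
force: [-0.3, -0.3, -0.8]
width: 0.0404
grip_force: 20.0
```

Request:
servo_tool(deltas=[{"x": 0, "y": 0, "z": -0.001, "spin": 0}, {"x": 0, "y": 0, "z": 0, "spin": 0}])

```text
time_s: 29.05
position: [0.4829, -0.168, 0.0837]
tcp_rot: [-0.033, 0.999, -0.0, 0.001]
force: [-1.2, -0.1, -0.8]
width: 0.0407
grip_force: 20.0
```

Request:
servo_tool(deltas=[{"x": 0, "y": 0, "z": -0.002, "spin": 0}, {"x": 0, "y": 0, "z": -0.001, "spin": 0}, {"x": 0, "y": 0, "z": 0, "spin": 0}])

```text
time_s: 29.35
position: [0.4824, -0.1681, 0.0797]
tcp_rot: [-0.032, 0.999, -0.0, 0.0]
force: [-0.4, 0.2, -1.1]
width: 0.0405
grip_force: 20.0
```

Request:
servo_tool(deltas=[{"x": 0, "y": 0, "z": -0.001, "spin": 0}, {"x": 0, "y": 0, "z": 0, "spin": 0}])

```text
time_s: 29.55
position: [0.4827, -0.168, 0.0795]
tcp_rot: [-0.032, 0.999, 0.0, 0.0]
force: [-2.5, 2.5, 8.4]
width: 0.0404
grip_force: 20.0
```

Contact, so release, lift, and go to the mill at (0.4155, 0.126).

Request:
servo_tool(deltas=[{"x": 0, "y": 0, "z": 0.001, "spin": 0}, {"x": 0, "y": 0, "z": 0, "spin": 0}, {"x": 0, "y": 0, "z": 0, "spin": 0}, {"x": 0, "y": 0, "z": 0, "spin": 0}, {"x": 0, "y": 0, "z": 0, "spin": 0}], claw=0.093)

```text
time_s: 30.05
position: [0.4823, -0.1681, 0.0795]
tcp_rot: [-0.032, 0.999, 0.0, -0.0]
force: [0.4, 0.0, 0.4]
width: 0.0759
grip_force: 0.0
```

Request:
servo_tool(deltas=[{"x": 0, "y": 0, "z": 0.02, "spin": 0}, {"x": 0, "y": 0, "z": 0.03, "spin": 0}, {"x": 0, "y": 0, "z": 0.04, "spin": 0}, {"x": 0, "y": 0, "z": 0.04, "spin": 0}, {"x": 0, "y": 0, "z": 0.03, "spin": 0}])

```text
time_s: 30.55
position: [0.4825, -0.1681, 0.2422]
tcp_rot: [-0.032, 0.999, -0.0, 0.001]
force: [0.2, -0.0, -0.7]
width: 0.0931
grip_force: 0.0
```

Request:
servo_tool(deltas=[{"x": -0.01, "y": 0.03, "z": 0, "spin": 0}, {"x": -0.01, "y": 0.04, "z": 0, "spin": 0}, {"x": -0.01, "y": 0.04, "z": 0, "spin": 0}, {"x": -0.01, "y": 0.04, "z": 0, "spin": 0}, {"x": -0.01, "y": 0.04, "z": 0, "spin": 0}])

```text
time_s: 31.05
position: [0.4317, 0.0232, 0.2396]
tcp_rot: [-0.032, 0.999, -0.0, 0.0]
force: [0.1, -0.2, -0.5]
width: 0.0932
grip_force: 0.0
```

Request:
servo_tool(deltas=[{"x": -0.01, "y": 0.04, "z": 0, "spin": 0}, {"x": -0.007, "y": 0.04, "z": 0, "spin": 0}, {"x": 0, "y": 0.024, "z": 0, "spin": 0}, {"x": 0, "y": 0, "z": 0, "spin": 0}, {"x": 0, "y": 0, "z": 0, "spin": 0}])

```text
time_s: 31.55
position: [0.4153, 0.1261, 0.2395]
tcp_rot: [-0.033, 0.999, -0.0, -0.0]
force: [0.1, -0.7, -0.5]
width: 0.0931
grip_force: 0.0
```

```bash
python3 chk.py 7
```

```text
[0.41528845 0.12606792 0.23947863]
scene pepper_mill 0.85 [209.8, 181.4] [[0.3892, 0.1, 0.003], [0.4735, 0.2585, 0.1659]]
   0.02 [0.4513 0.2135]
   0.06 [0.415  0.1249]
   0.13 [0.414  0.1189]
scene spice_jar 0.95 [330.5, 255.7] [[0.4621, -0.1883, 0.0189], [0.497, -0.1538, 0.119]]
   0.02 [ 0.4825 -0.1676]
   0.06 [ 0.4825 -0.1681]
scene cork_jar 0.86 [405.1, 354.6] [[0.4311, -0.4038, 0.0203], [0.4744, -0.3587, 0.0833]]
   0.02 [ 0.4555 -0.3791]
   0.06 [ 0.4538 -0.38  ]
scene trivet 0.61 [399.4, 381.1] [[0.4102, -0.4264, 0.0071], [0.5015, -0.3343, 0.0147]]
top pepper_mill 0.68 [208.3, 302.7] [[0.3919, 0.099, 0.0109], [0.4233, 0.113, 0.1242]]
   0.02 [0.4123 0.1193]
   0.06 [0.4102 0.1094]
top spice_jar 0.83 [324.3, 266.4] [[0.4626, -0.1859, 0.0094], [0.5046, -0.1482, 0.1196]]
   0.02 [ 0.4828 -0.1684]
   0.06 [ 0.4811 -0.1679]
top cork_jar 0.96 [417.0, 279.1] [[0.4317, -0.4014, 0.0109], [0.4777, -0.3532, 0.0836]]
   0.02 [ 0.4566 -0.3781]
   0.06 [ 0.4562 -0.3778]
top trivet 0.89 [404.8, 284.7] [[0.4129, -0.423, 0.0046], [0.5043, -0.3347, 0.0166]]
```

Spice jar is back within 1 mm. Now the mill: grasp at TCP z 0.136.

Request:
servo_tool(deltas=[{"x": 0, "y": 0, "z": -0.03, "spin": 0}, {"x": 0, "y": 0, "z": -0.03, "spin": 0}, {"x": 0, "y": 0, "z": -0.03, "spin": 0}, {"x": 0, "y": 0, "z": -0.013, "spin": 0}, {"x": 0, "y": 0, "z": 0, "spin": 0}])

```text
time_s: 32.55
position: [0.4148, 0.1257, 0.1353]
tcp_rot: [-0.032, 0.999, -0.0, -0.001]
force: [-0.1, -0.5, 0.8]
width: 0.093
grip_force: 0.0
```

Request:
servo_tool(deltas=[{"x": 0, "y": 0, "z": 0, "spin": 0}, {"x": 0, "y": 0, "z": 0, "spin": 0}, {"x": 0, "y": 0, "z": 0, "spin": 0}, {"x": 0, "y": 0, "z": 0, "spin": 0}, {"x": 0, "y": 0, "z": 0, "spin": 0}], claw=0.03, grip_force=25)

```text
time_s: 33.05
position: [0.4155, 0.1259, 0.137]
tcp_rot: [-0.032, 0.999, 0.0, 0.0]
force: [0.8, 0.3, -0.6]
width: 0.0576
grip_force: 0.0
```

Request:
servo_tool(deltas=[{"x": 0, "y": 0, "z": 0, "spin": 0}, {"x": 0, "y": 0, "z": 0, "spin": 0}, {"x": 0, "y": 0, "z": 0, "spin": 0}])

```text
time_s: 33.35
position: [0.4154, 0.126, 0.1367]
tcp_rot: [-0.032, 0.999, 0.0, 0.0]
force: [-0.1, 0.3, 0.9]
width: 0.0477
grip_force: 25.0
```

Request:
servo_tool(deltas=[{"x": 0, "y": 0, "z": 0.01, "spin": 0}, {"x": 0, "y": 0, "z": 0.02, "spin": 0}, {"x": 0, "y": 0, "z": 0.025, "spin": 0}, {"x": 0, "y": -0.01, "z": 0.01, "spin": 0}, {"x": 0, "y": -0.02, "z": 0, "spin": 0}])

```text
time_s: 33.85
position: [0.4157, 0.0958, 0.2032]
tcp_rot: [-0.033, 0.999, 0.0, 0.001]
force: [-0.4, -0.5, -2.7]
width: 0.0477
grip_force: 25.0
```

Request:
servo_tool(deltas=[{"x": 0, "y": -0.03, "z": 0, "spin": 0}, {"x": 0, "y": -0.04, "z": 0, "spin": 0}, {"x": 0, "y": -0.04, "z": 0, "spin": 0}, {"x": 0, "y": -0.04, "z": 0, "spin": 0}, {"x": 0, "y": -0.04, "z": 0, "spin": 0}])

```text
time_s: 34.35
position: [0.4146, -0.0962, 0.2014]
tcp_rot: [-0.032, 0.999, -0.0, 0.0]
force: [0.6, 0.1, -1.5]
width: 0.0471
grip_force: 25.0
```

Request:
servo_tool(deltas=[{"x": 0, "y": -0.035, "z": 0, "spin": 0}, {"x": 0, "y": -0.025, "z": 0, "spin": 0}, {"x": 0, "y": -0.015, "z": 0, "spin": 0}, {"x": 0, "y": -0.006, "z": 0, "spin": 0}, {"x": 0, "y": 0, "z": 0, "spin": 0}])

```text
time_s: 34.85
position: [0.415, -0.1756, 0.2013]
tcp_rot: [-0.032, 0.999, 0.0, -0.0]
force: [-0.9, -0.2, -0.5]
width: 0.0472
grip_force: 25.0
```

Request:
servo_tool(deltas=[{"x": 0, "y": 0, "z": -0.02, "spin": 0}, {"x": 0, "y": 0, "z": -0.02, "spin": 0}, {"x": 0, "y": 0, "z": -0.01, "spin": 0}, {"x": 0, "y": 0, "z": -0.005, "spin": 0}, {"x": 0, "y": 0, "z": 0, "spin": 0}])

```text
time_s: 35.35
position: [0.4154, -0.1747, 0.1465]
tcp_rot: [-0.033, 0.999, 0.0, -0.0]
force: [-0.9, 0.1, -1.9]
width: 0.0473
grip_force: 25.0
```

Request:
servo_tool(deltas=[{"x": 0, "y": 0, "z": -0.001, "spin": 0}, {"x": 0, "y": 0, "z": 0, "spin": 0}])

```text
time_s: 35.55
position: [0.4156, -0.1751, 0.1462]
tcp_rot: [-0.032, 0.999, -0.0, 0.0]
force: [0.3, 0.3, -1.5]
width: 0.0477
grip_force: 25.0
```

Request:
servo_tool(deltas=[{"x": 0, "y": 0, "z": -0.002, "spin": 0}, {"x": 0, "y": 0, "z": -0.001, "spin": 0}, {"x": 0, "y": 0, "z": 0, "spin": 0}])

```text
time_s: 35.85
position: [0.4155, -0.1751, 0.1427]
tcp_rot: [-0.032, 0.999, -0.0, 0.0]
force: [-0.1, 0.2, -0.1]
width: 0.0475
grip_force: 25.0
```

Request:
servo_tool(deltas=[{"x": 0, "y": 0, "z": -0.001, "spin": 0}, {"x": 0, "y": 0, "z": 0, "spin": 0}])

```text
time_s: 36.05
position: [0.4159, -0.1752, 0.1426]
tcp_rot: [-0.032, 0.999, -0.0, 0.001]
force: [-0.1, 1.7, 7.6]
width: 0.0475
grip_force: 25.0
```

Request:
servo_tool(deltas=[{"x": 0, "y": 0, "z": 0.001, "spin": 0}, {"x": 0, "y": 0, "z": 0, "spin": 0}, {"x": 0, "y": 0, "z": 0, "spin": 0}, {"x": 0, "y": 0, "z": 0, "spin": 0}, {"x": 0, "y": 0, "z": 0, "spin": 0}], claw=0.093)

```text
time_s: 36.55
position: [0.4153, -0.1751, 0.1424]
tcp_rot: [-0.032, 0.999, 0.0, -0.0]
force: [-0.1, 0.6, 0.1]
width: 0.0828
grip_force: 0.0
```

Request:
servo_tool(deltas=[{"x": 0, "y": 0, "z": 0, "spin": 0}, {"x": 0, "y": 0, "z": 0.02, "spin": 0}, {"x": 0, "y": 0, "z": 0.03, "spin": 0}, {"x": 0, "y": 0, "z": 0.03, "spin": 0}, {"x": 0, "y": 0, "z": 0.03, "spin": 0}])

```text
time_s: 37.05
position: [0.4152, -0.175, 0.2537]
tcp_rot: [-0.032, 0.999, 0.0, -0.0]
force: [-0.5, 1.1, -0.5]
width: 0.0929
grip_force: 0.0
```

Request:
servo_tool(deltas=[{"x": 0, "y": 0.04, "z": 0, "spin": 0}, {"x": 0, "y": 0.04, "z": 0, "spin": 0}, {"x": 0, "y": 0.04, "z": 0, "spin": 0}, {"x": 0, "y": 0.04, "z": 0, "spin": 0}, {"x": 0, "y": 0.03, "z": 0, "spin": 0}])

```text
time_s: 37.55
position: [0.415, 0.0168, 0.2527]
tcp_rot: [-0.033, 0.999, 0.0, 0.0]
force: [-0.3, -0.7, -0.2]
width: 0.0931
grip_force: 0.0
```

Request:
servo_tool(deltas=[{"x": 0, "y": 0, "z": 0, "spin": 0}, {"x": 0, "y": 0, "z": 0, "spin": 0}])

```text
time_s: 37.75
position: [0.4153, 0.0152, 0.2526]
tcp_rot: [-0.033, 0.999, -0.0, 0.0]
force: [-0.3, -1.0, -0.6]
width: 0.0932
grip_force: 0.0
```

```bash
python3 chk.py 8
```

```text
[0.41534417 0.01520194 0.25255658]
scene pepper_mill 0.66 [296.9, 268.6] [[0.3886, -0.2005, 0.017], [0.4344, -0.1633, 0.1736]]
   0.02 [ 0.415  -0.1731]
   0.06 [ 0.4146 -0.1754]
   0.13 [ 0.4137 -0.1799]
scene spice_jar 0.88 [328.1, 251.9] [[0.4622, -0.1883, 0.0191], [0.4975, -0.1542, 0.1189]]
   0.02 [ 0.4908 -0.1565]
   0.06 [ 0.4825 -0.1681]
scene cork_jar 0.91 [405.6, 353.2] [[0.431, -0.4038, 0.0201], [0.4756, -0.3585, 0.0833]]
   0.02 [ 0.4559 -0.3788]
   0.06 [ 0.4544 -0.38  ]
scene trivet 0.9 [402.9, 380.8] [[0.4105, -0.427, 0.0068], [0.5011, -0.3343, 0.0148]]
top pepper_mill 0.85 [327.2, 295.3] [[0.3887, -0.1954, 0.0188], [0.4359, -0.1491, 0.1782]]
   0.02 [ 0.4147 -0.1736]
   0.06 [ 0.4159 -0.1745]
   0.13 [ 0.4151 -0.1749]
top spice_jar 0.92 [324.2, 264.4] [[0.4628, -0.1855, 0.0277], [0.501, -0.15, 0.1191]]
   0.02 [ 0.4828 -0.1682]
   0.06 [ 0.4802 -0.1681]
top cork_jar 0.73 [415.9, 275.3] [[0.4319, -0.4005, 0.0119], [0.4792, -0.3535, 0.0841]]
   0.02 [ 0.4569 -0.3784]
   0.06 [ 0.4565 -0.3779]
top trivet 0.73 [403.8, 282.7] [[0.4117, -0.4247, 0.003], [0.5039, -0.3341, 0.0199]]
```

View pics/scene8.png

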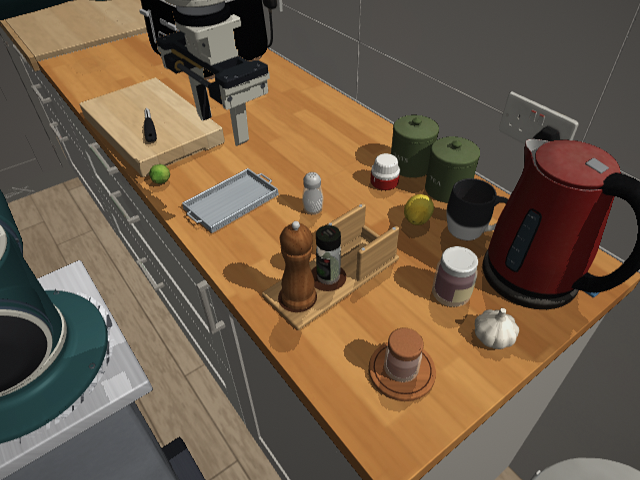

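The mill (297,265) and the spice jar (328,255) stand on their spots, and the cork jar (404,355) stands on the trivet. The robot is clear of everything.

```bash
python3 -c "
from h import *
print(robot.sign_off())"
```

```text
the job is handed in; nothing more can be done
None
```

The job is handed in, with no verdict returned: the cork-topped jar stands within about 3 mm of the trivet's centre, and the mill and spice jar are back upright within about 1 mm of where they started.

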